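# Let the sign panel down on the ratchet hoist

## Robot

A 7-joint arm with a two-finger parallel gripper is mounted at the origin on the work surface. World frame = base frame: x ahead of the robot, y to its left, z up, the work surface at z = 0. Lengths are in m, angles in rad, forces in N, time in s.
With the tool pointing down it reaches from about 0.4 to 0.875 m from the base axis. Payload 6.5 kg.
Tool frame: the origin (TCP) lies on the centre line of the jaws, within the pads' length; the fingertips stand 14 mm ahead of it and the grasp point (between the pads) lies 5 mm behind it; z points along the fingers, y is the line along which they close (so a half turn about z gives the same grasp; the last joint's range is limited). The gripper opens to 88 mm and grips with 3 to 60 N. Pads are 18 mm wide; open, the fingers measure 123 mm over their backs; the gripper's body (75 mm by 187 mm) begins 45 mm behind the grasp point.
Start: joints at [-1.269, 0.536, -0.004, 1.538, 0.003, 1.067, -0.071], TCP at [0.234, 0.607, 0.253] pointing down, gripper open.
Joint ranges: [-2.7, 2.7], [-0.37, 2.16], [-1.27, 1.26], [0.24, 2.4], [-1.31, 4.45], [0.19, 1.91], [-2.76, 2.76]. Speed limits (rad/s): [2.39, 2.39, 3.14, 3.14, 3.14, 3.14, 3.14].

## Interface

Orientations are given as a unit quaternion [x, y, z, w].
In Python, from cell import move_ptp, servo_line, move_joints, open_gripper, close, hold, inverse_kinematics, read_state, get_image, MotionError, sign_off gives the robot as it stands. Calls block until the motion is done:
- move_ptp(position, orientation): joint-space move of the TCP to a pose.
- servo_line(position, attitude=None, speed=0.15): straight line of the TCP; attitude=None keeps the orientation; speed is the mean speed in m/s.
- move_joints(angles): joint-space move.
- open_gripper() and close(): open the fingers fully, or close them until they stop; the grip force is fixed at half the most.
- hold(seconds).
- inverse_kinematics(position, orientation): joint angles nearest the present ones, or None.
- read_state(): the state.
- get_image(name): name is "side" or "top" or "wrist"; returns a dict with "image" (400x640x3 uint8, red, green, blue), "mtx" (3x3 intrinsics, pixels), "k1" (the pictures are not rectified: a ray, as slopes to the right and down, at radius r is drawn at 1 + k1 r^2 times it, then the intrinsics apply), "R" (3x3) and "t" (3): a world point X has camera coordinates R X + t. Camera axes: x right, y down, z forward; pixel columns grow to the right and rows downward; lengths in m; the calibration is good to about 2 mm. A picture is of the moment at which its call begins. There is no depth.
A pose or a line that the arm cannot do raises MotionError and nothing moves.
- sign_off(): hands the job in; it is judged then, once.
The state is a dict: "clock": time; "qpos": joint angles; "qvel": joint speeds; "tau": joint torques, N m; "eef_pos": TCP position; "eef_rot": TCP orientation; "wrist_force": force on the tool from outside, world axes, zero at the start; "moment": the same for the moment, N m; "finger_gap": finger opening in m; "grip_force": force on a finger pad.
Only numpy, scipy, OpenCV 4.12 (cv2) and the standard library are available. Lean on these libraries where they do the work, as an engineer would, in place of code of your own. Each camera call takes 0.05 s, during which the arm holds its last target. There are 200 camera calls.

## Task

Let the black sign panel on the hoist down onto the wooden packing batten under it: throw the yellow pawl lever over, take the panel's weight on the crank so that the pawl springs out of the ratchet, then ease the crank back slowly, never letting it run, until the panel rests on the batten. Do not press the panel down on the batten beyond its own weight and a light push; let go of the crank with the pawl left out, and leave the jar and the mallet where they are.

Things in the scene. Friction and masses are not known exactly. Their poses are not given: they have to be found in the camera images.
- crank_axis (a point): Point on the upright crank axis, on the flat top of the hoist's green gear case (88 mm high, 180 by 210 mm). Its axes are the hoist's: z up, x away from the robot, y left, turned by -0.5 to 0.3 rad. The ratchet wheel (92 mm across, 6 to 18 mm above the case) and the red crank arm (29 to 38 mm above it) turn on it. The steel mast (290 mm high) stands 235 mm to its right (-y).
- handle (a point): Middle of the black upright crank handle: a sleeve, 28 mm diameter, 64 mm long (from 40 to 104 mm above the case, this point 72 mm), spinning freely on its pin, 70 mm from the crank axis; at the start 0.35 rad to the left of the hoist's +x, seen from the axis. When held it pulls back along its circle with 5 to 9 N, clockwise seen from above.
- crank (a joint): Angle of the crank in rad, 0 at the start, where the pawl holds it. Positive is clockwise from above and lets the panel down by 25 mm per rad; negative (counter-clockwise) winds it up, 0.9 rad at most. Turned by hand at 0.3 to 1 rad/s it is slow; running free it reaches 5 rad/s at once.
- pivot (a point): Upright axis common to the brass pawl and the yellow pawl lever, at the top of the gear case, to the left of the crank axis, 70 mm away.
- pin (a point): Middle (20 mm below the tip) of the round upright yellow pin on the end of the pawl lever: 16 mm diameter, from 20 to 65 mm above the case (this point 45 mm), 75 mm from the pivot. It moves clockwise from above about the pivot, at first roughly along the hoist's +x.
- selector (a joint): Angle of the pawl lever in rad: 0 at the start (a spring presses the pawl into the wheel), 0.9 at its other stop (the same spring pulls the pawl out). A stiff hinge: it stays where it is put, 3 to 4 N at the pin move it, and 0.75 or more is thrown over. The spring cannot pull the pawl out while the wheel's load leans on it.
- panel: Black sign panel (250 by 170 mm, gilt flowers) on a red carriage on the mast, 1.6 to 2.5 kg, moved by the crank. Origin: centre of the carriage's underside, 110 mm up at the start. It comes to rest on a pale wooden batten of unmeasured height, 35 to 60 mm lower, at a crank angle of 1.4 to 2.4 rad: the pull at the handle then vanishes, and any further push there reaches it about threefold.
- jar: Amber glass jar, 60 mm diameter, 65 mm high, a bystander. Origin: centre of its underside.
- mallet: Carver's mallet lying on the bench to the left, head 84 mm diameter, a bystander. Origin: under the middle of its head.
- nose (a point): Nose (free end, upper face) of the brass pawl, 51 mm from the pivot. 41 mm from the crank axis when it is engaged between the teeth; more than 52 mm from it, it is clear of the wheel; about 70 mm when fully out. With the lever over, it springs out as soon as the crank has been wound up by 0.05 to 0.2 rad. With the lever at 0 it clicks over the wheel's 16 teeth when the crank is wound up.

How it is judged:
On the way, in this order (a step that is already met when the one before it is completed fails the run):
1. the pawl lever is thrown over (value of joint selector above 0.65 rad), for 0.1 s.
2. the pawl has sprung clear of the ratchet wheel, the crank taking the load (horizontal distance between nose and crank_axis above 0.052 m), for 0.1 s.
At the end, for the whole second after the job is handed in: the panel rests with its weight (over 8 N) on the batten, the crank turned back by more than 1.2 rad, the pawl still out of the wheel (nose more than 52 mm from the crank axis), the panel still (under 5 mm/s) and the crank let go (value of joint crank above 1.2 rad and horizontal distance between nose and crank_axis above 0.052 m and contact force between panel and anything else above 8 N and linear speed of panel below 0.005 m/s and contact force between the fingers and crank below 0.5 N); the robot touches nothing.
It fails at once if the crank runs back (over 3 rad/s) (velocity of joint crank above 3 rad/s).
It fails at once if the panel is dropped or pressed on the batten (over 90 N, some three to four times its weight) (contact force between panel and anything else above 90 N).
It fails at once if the jar or the mallet is moved by more than 25 mm (distance of any of jar, mallet from where it was at the start of the episode above 0.025 m).
It also fails if it takes over 72 s, if anything falls off the work surface, if the arm or the gripper's body presses on something with over 40 N, if the wrist force passes 120 N, or if a joint passes its speed limit or range.

## Working session

There is one attempt and no reset: what is moved stays moved. The work goes in short steps, each a Python script; the robot and the scene stay as the last script left them, time stands still between calls to the robot, and variables do not carry over. Pictures are saved under pics/ and viewed, at most 10 in all, crops included, and the job is handed in when it is done.

```bash
ls; mkdir -p pics; python3 - <<'E'
from cell import *
import cv2, numpy as np
for n in ("top","side"):
    d=get_image(n); cv2.imwrite(f"pics/{n}0.png",d["image"][:,:,::-1]); np.savez(f"{n}0.npz",**d)
    print(n,d["mtx"].tolist(),d["k1"],(-d["R"].T@d["t"]).round(3),d["R"].round(2).tolist())
print(read_state())
E
```

```text
pics
top [[384.2966478942005, 0.0, 321.1553622724484], [0.0, 384.2966478942005, 207.320488628347], [0.0, 0.0, 1.0]] -0.0663603672893671 [0.393 0.061 1.041] [[0.0, -1.0, 0.0], [-0.99, -0.0, -0.16], [0.16, -0.0, -0.99]]
side [[399.8360149959979, 0.0, 316.8438275117349], [0.0, 399.8360149959979, 201.61059347032534], [0.0, 0.0, 1.0]] -0.06100250976119464 [ 0.284 -0.817  0.887] [[0.95, -0.3, -0.02], [-0.21, -0.6, -0.77], [0.22, 0.74, -0.64]]
{'clock': 0.1, 'qpos': array([-1.26919551,  0.53706083, -0.00442498,  1.53874798,  0.00263677,
        1.06731217, -0.07120786]), 'qvel': array([-0.00046027, -0.00176111,  0.00081379, -0.001221  , -0.00031653,
       -0.00070199, -0.00105006]), 'tau': array([ 2.07966303e-03, -5.72081387e+01,  9.93475802e-01, -2.52227658e+01,
       -5.62044955e-02,  1.34830980e-02,  6.71114594e-05]), 'eef_pos': array([0.23355606, 0.60602996, 0.25195626]), 'eef_rot': array([ 1.82831212e-01,  9.83144022e-01, -7.58937330e-04, -6.38481108e-05]), 'wrist_force': array([ 0.65343823,  0.55662263, -0.27601618]), 'moment': array([-0.02467675,  0.00029781,  0.01773952]), 'grip_force': 0.0, 'finger_gap': 0.0884532912316779}
```

View pics/top0.png

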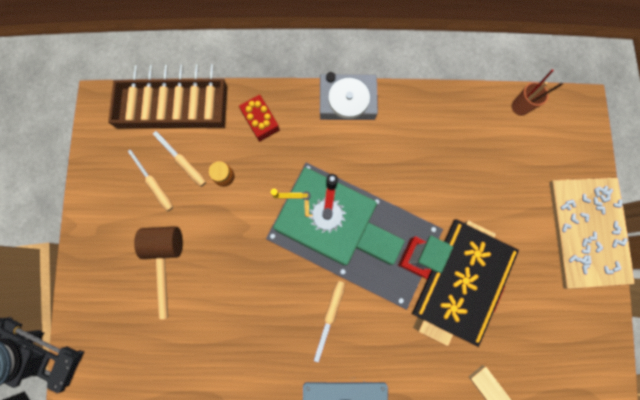

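View pics/side0.png

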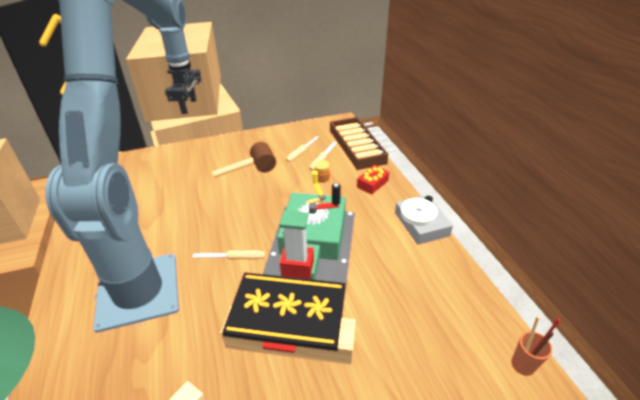

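The top view shows the crank hub near (327,213), handle top (332,180), yellow pin (274,192), jar (220,173), mallet head (158,242) and mast near (430,255). The side view agrees: pin (317,178), handle (336,190).

```bash
cat >h.py <<'E'
import numpy as np, cv2
from cell import *
def ray(d,uv):
    uv=np.asarray(uv,float).reshape(-1,1,2)
    p=cv2.undistortPoints(uv,d["mtx"],np.array([float(d["k1"]),0,0,0,0])).reshape(-1,2)
    v=np.c_[p,np.ones(len(p))]@d["R"]
    return -d["R"].T@d["t"],v
def onz(d,uv,z):
    c,v=ray(d,uv); return c+v*((z-c[2])/v[:,2])[:,None]
def tri(d1,u1,d2,u2):
    A=np.zeros((3,3));b=np.zeros(3)
    for d,u in((d1,u1),(d2,u2)):
        c,v=ray(d,u);v=v[0]/np.linalg.norm(v[0]);P=np.eye(3)-np.outer(v,v);A+=P;b+=P@c
    return np.linalg.solve(A,b)
def proj(d,X):
    X=np.asarray(X,float).reshape(-1,3)
    c=X@d["R"].T+d["t"]; s=c[:,:2]/c[:,2:]
    s=s*(1+d["k1"]*(s**2).sum(1,keepdims=True))
    return s@d["mtx"][:2,:2].T+d["mtx"][:2,2]
E
python3 - <<'E'
from h import *
t=dict(np.load("top0.npz")); s=dict(np.load("side0.npz"))
hs=cv2.cvtColor(t["image"],cv2.COLOR_RGB2HSV); H,S,V=[hs[...,i].astype(int) for i in range(3)]
def blobs(m,roi,minA=8):
    x0,y0,x1,y1=roi; mm=np.zeros(m.shape,np.uint8); mm[y0:y1,x0:x1]=m[y0:y1,x0:x1]
    n,l,st,ce=cv2.connectedComponentsWithStats(mm)
    return [(st[i].tolist(),ce[i].round(1).tolist(),l==i) for i in range(1,n) if st[i][4]>=minA]
roi=(255,150,400,280)
for nm,m in dict(green=(H>60)&(H<95)&(S>80),yel=(H>20)&(H<32)&(S>170)&(V>150),red=((H<6)|(H>174))&(S>150),black=(V<60),white=(S<50)&(V>150)).items():
    for st,ce,l in blobs(m,roi):
        print(nm,st,ce)
        if nm=="green" and st[4]>2000:
            pts=np.argwhere(l)[:,::-1]; P=onz(t,pts,.088)[:,:2].astype(np.float32)
            r=cv2.minAreaRect(P); print(r, cv2.boxPoints(r).round(3).tolist())
big=cv2.resize(t["image"][150:270,250:410],None,fx=5,fy=5,interpolation=cv2.INTER_CUBIC)
cv2.imwrite("pics/tc.png",big[:,:,::-1])
E
```

```text
green [293, 168, 34, 41, 714] [311.6, 185.0]
green [274, 183, 126, 82, 4741] [340.8, 229.4]
((0.5098454356193542, 0.005508244037628174), (0.3079553544521332, 0.17876556515693665), 63.79890823364258) [[0.3619999885559082, -0.09300000220537186], [0.5220000147819519, -0.1720000058412552], [0.6579999923706055, 0.10400000214576721], [0.49799999594688416, 0.18299999833106995]]
yel [271, 188, 36, 10, 178] [287.0, 194.2]
red [325, 188, 10, 20, 136] [329.2, 197.5]
black [327, 179, 10, 10, 65] [331.2, 184.3]
white [307, 166, 3, 3, 8] [308.1, 166.9]
white [330, 176, 5, 5, 17] [331.8, 178.2]
white [309, 199, 36, 33, 667] [326.7, 216.2]
white [375, 199, 5, 5, 15] [377.0, 200.9]
white [270, 234, 5, 5, 22] [272.1, 235.9]
white [340, 269, 6, 5, 23] [342.4, 271.2]
```

View pics/tc.png

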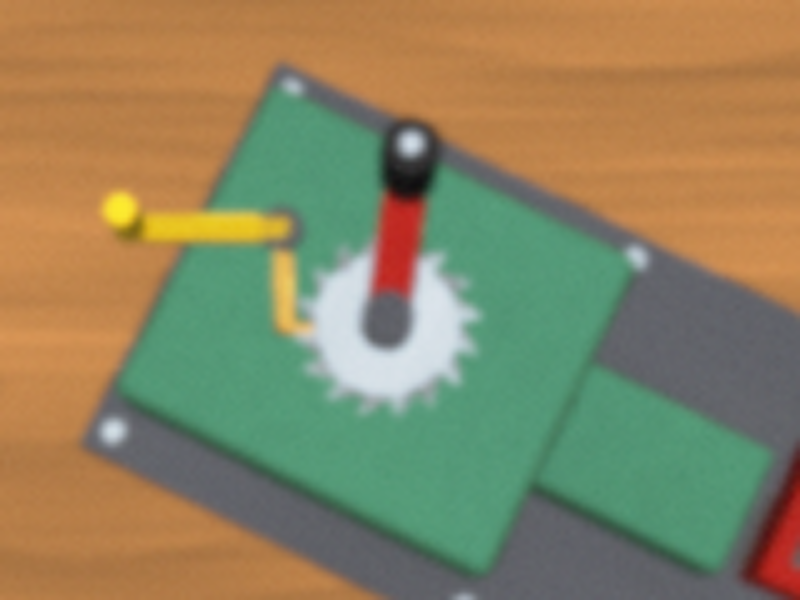

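The crop shows the handle top at crop (410,143), wheel centre (392,325), pin top (121,210), pivot (285,228), nose (300,328), and case corners (120,388), (485,575), (635,258).

```bash
python3 - <<'E'
from h import *
t=dict(np.load("top0.npz")); s=dict(np.load("side0.npz"))
g=lambda x,y,z: onz(t,[[250+x/5-.4,150+y/5-.4]],z)[0].round(4)
C=g(392,325,.106);Hn=g(410,143,.193);P=g(121,210,.153);V=g(285,228,.112);N=g(300,328,.106)
c1,c2,c3,c4=g(120,388,.088),g(485,575,.088),g(635,258,.088),g(280,75,.088)
for k,v in dict(C=C,H=Hn,P=P,V=V,N=N,c1=c1,c2=c2,c3=c3).items(): print(k,v)
a=lambda u:np.arctan2(u[1],u[0])
print("yaw",a(c1-c2)-np.pi/2,a(c3-c2),a(c4-c1))
for n,u in (("CH",Hn-C),("CV",V-C),("VP",P-V),("VN",N-V),("CN",N-C)): print(n,np.hypot(*u[:2]),a(u))
print("proj side", proj(s,[C,Hn,P]).round(1).tolist())
hs=cv2.cvtColor(s["image"],cv2.COLOR_RGB2HSV); H,S,VV=[hs[...,i].astype(int) for i in range(3)]
for nm,m in dict(yel=(H>20)&(H<32)&(S>170)&(VV>150),black=(VV<60)).items():
    mm=np.zeros(m.shape,np.uint8); mm[165:225,290:365]=m[165:225,290:365]
    n,l,st,ce=cv2.connectedComponentsWithStats(mm)
    print(nm,[(st[i].tolist(),ce[i].round(1).tolist()) for i in range(1,n) if st[i][4]>8])
q=read_state()["eef_rot"]; print(q)
E
```

```text
C [0.5308 0.0443 0.106 ]
H [0.6014 0.0378 0.193 ]
P [0.5781 0.1732 0.153 ]
V [0.578  0.0972 0.112 ]
N [0.5291 0.0895 0.106 ]
c1 [0.501  0.1796 0.088 ]
c2 [ 0.4095 -0.002   0.088 ]
c3 [ 0.5682 -0.0787  0.088 ]
yaw -0.4667265524273452 -0.45020005630345733 -0.44994983562794044
CH 0.07089858954873503 -0.09180916520323264
CV 0.07089605066574577 0.8422797936256303
VP 0.07600006578944521 1.5694805380805548
VN 0.04950252518811535 -2.9854108563982327
CN 0.04523195772902163 1.6083892271573696
proj side [[312.5, 212.1], [336.0, 185.3], [314.3, 172.3]]
yel [([313, 170, 5, 16, 62], [315.2, 177.9])]
black [([333, 188, 6, 16, 93], [335.5, 195.4])]
[ 1.82831212e-01  9.83144022e-01 -7.58937330e-04 -6.38481108e-05]
```

```bash
cat >>h.py <<'E'
from scipy.spatial.transform import Rotation as Ro
C=np.array([.5308,.0443]);V=np.array([.578,.0972])
def down(phi):
    y=np.array([np.cos(phi),np.sin(phi),0]);z=np.array([0,0,-1.]);x=np.cross(y,z)
    return Ro.from_matrix(np.c_[x,y,z]).as_quat()
def best(p):   # of the two equivalent grasps, the one with the smaller wrist travel
    q0=read_state()["qpos"];o=[]
    for phi in(-.453,-.453+np.pi):
        q=inverse_kinematics(p,down(phi))
        if q is not None:o.append((abs(np.asarray(q)-q0).max(),phi,np.asarray(q)))
    o.sort(key=lambda a:a[0]);print(o[0][1],o[0][2].round(2));return down(o[0][1])
def snap(n,f,roi=None,k=1):
    d=get_image(n);np.savez(f+".npz",**d);im=d["image"]
    if roi:im=im[roi[1]:roi[3],roi[0]:roi[2]]
    cv2.imwrite(f"pics/{f}.png",cv2.resize(im,None,fx=k,fy=k,interpolation=cv2.INTER_CUBIC)[:,:,::-1]);return d
E
python3 - <<'E'
from h import *
p=np.array([.578,.173,.0]); up=p+[0,0,.25]
q=best(up); move_ptp(up,q)
servo_line(p+[0,0,.133],speed=.12); close(); s=read_state(); print(s["clock"],s["finger_gap"],s["eef_pos"],s["wrist_force"])
r=.0755
for a in np.linspace(1.569,.67,8)[1:]:
    servo_line([*(V+r*np.array([np.cos(a),np.sin(a)])),.133],speed=.06)
s=read_state(); e=s["eef_pos"]; print(s["clock"],s["finger_gap"],e,s["wrist_force"],1.569-np.arctan2(*(e[:2]-V)[::-1]))
open_gripper(); servo_line([*e[:2],.25],speed=.15)
print(read_state()["clock"]); snap("top","t1",(250,150,410,270),4)
E
```

```text
-0.453 [-0.76  0.5   0.54  1.7  -0.3   1.03 -0.57]
4.3167 0.015316499220151457 [0.57775761 0.17336707 0.13295437] [-0.97931387  1.44338746  0.6540859 ]
6.4833 0.01463938803109826 [0.63717014 0.14733983 0.13276278] [-0.19962564  7.45716221 -1.07770947] 0.8660266129686686
8.5583
```

View pics/t1.png

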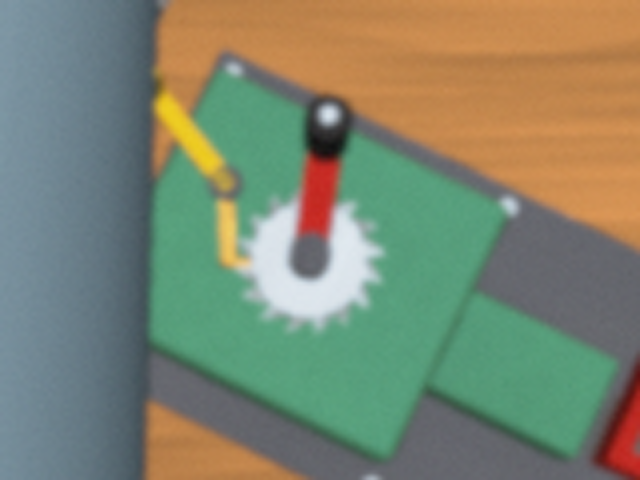

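The lever now points to the upper left, from the pivot at crop (225,180) to (155,95), so it is thrown. The pawl is still in the wheel, as expected. Next: grip the handle and wind up.

```bash
cat >>h.py <<'E'
R=.0705; Z=.160
def at(a,z=Z): return [*(C+R*np.array([np.cos(a),np.sin(a)])),z]
def tang(w,a): return w[:2]@np.array([np.sin(a),-np.cos(a)])   # + = clockwise pull on the tool
def rad(w,a): return w[:2]@np.array([np.cos(a),np.sin(a)])
def ang(s): return np.arctan2(*(s["eef_pos"][:2]-C)[::-1])
E
python3 - <<'E'
from h import *
a0=-.1
q=best(at(a0,.27)); move_ptp(at(a0,.27),q); servo_line(at(a0),speed=.12); hold(.2)
b=read_state()["wrist_force"]; np.save("base.npy",b); close(); s=read_state()
print(s["clock"],s["finger_gap"],s["eef_pos"],b,s["wrist_force"])
for a in np.linspace(a0,a0+.3,7)[1:]:
    servo_line(at(a),speed=.025); s=read_state(); w=s["wrist_force"]-b
    print(round(ang(s)-a0,3),round(tang(w,a),2),round(rad(w,a),2),s["wrist_force"][2].round(1))
print(s["clock"],s["finger_gap"]); snap("top","t2",(250,150,410,270),3); snap("side","s2",(270,140,370,240),4)
cv2.imwrite("pics/c2.png",np.hstack([cv2.imread("pics/t2.png"),cv2.imread("pics/s2.png")[:360,60:360]]))
E
```

```text
-0.453 [-0.54  0.48  0.56  1.68 -0.29  1.06 -0.34]
11.3583 0.027276552096152536 [0.6001079  0.03775647 0.15986908] [-0.23175089 -0.18057106  0.17980692] [-4.42171415  2.64288247  3.97597184]
0.021 2.85 -5.89 2.9
0.046 7.73 -4.51 2.9
0.094 6.66 -4.07 2.2
0.143 7.31 -3.07 1.5
0.193 7.73 -3.24 1.1
0.242 7.48 -2.28 -0.5
13.1083 0.027181748032999213
```

View pics/c2.png

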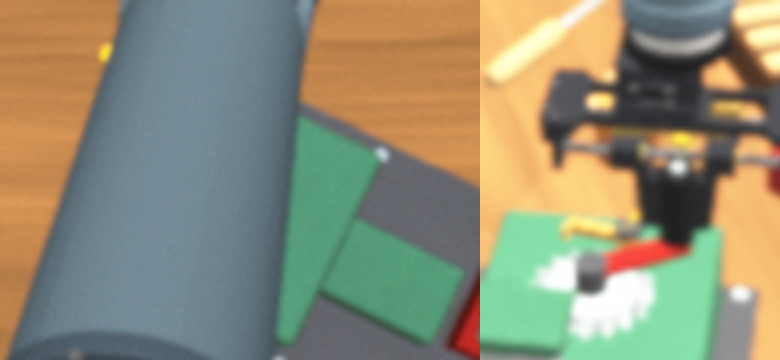

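The side crop shows the pawl lying from pivot (635,228) to nose about (565,228), apparently clear of the wheel edge (540,270). Checking the numbers before easing down.

```bash
python3 - <<'E'
from h import *
s=dict(np.load("s2.npz"))
for X,Y in((562,228),(568,235)):
    n=onz(s,[[270+(X-420)/4,140+Y/4]],.106)[0]; print(n,np.hypot(*(n[:2]-C)),np.hypot(*(n[:2]-V)))
E
```

```text
[0.53129034 0.11958782 0.106     ] 0.07528941833294334 0.05179775148102903
[0.53323922 0.1098025  0.106     ] 0.06554790492177043 0.04650107735766019
```

Nose is about 70 mm from the axis, so the pawl is out. Easing down.

```bash
python3 - <<'E'
from h import *
a0=-.1; b=np.load("base.npy"); a=a0+.3; log=[]
while a>a0-2.6:
    a-=.08 if a>a0-1.2 else .03
    servo_line(at(a),speed=.025); s=read_state(); w=s["wrist_force"]-b; f=tang(w,a)
    log.append((round(a0-a,2),round(a0-ang(s),3),round(f,1),round(rad(w,a),1)))
    if (a<a0-1.25 and f<1) or f<-5 or abs(rad(w,a))>25: break
print(log[::3],log[-6:]); hold(.3); s=read_state(); w=s["wrist_force"]-b; print(s["clock"],s["finger_gap"],tang(w,a),w,a)
snap("side","s3",(200,130,400,370),2.4)
E
```

```text
[(-0.22, np.float64(-0.156), np.float64(8.5), np.float64(-3.9)), (0.02, np.float64(0.078), np.float64(6.9), np.float64(-6.7)), (0.26, np.float64(0.308), np.float64(7.4), np.float64(-8.9)), (0.5, np.float64(0.538), np.float64(7.9), np.float64(-9.2)), (0.74, np.float64(0.77), np.float64(7.3), np.float64(-9.8)), (0.98, np.float64(1.007), np.float64(7.4), np.float64(-9.3)), (1.22, np.float64(1.246), np.float64(8.0), np.float64(-9.2)), (1.31, np.float64(1.336), np.float64(8.2), np.float64(-8.6)), (1.4, np.float64(1.426), np.float64(7.4), np.float64(-9.6)), (1.49, np.float64(1.518), np.float64(7.5), np.float64(-9.1)), (1.58, np.float64(1.608), np.float64(7.8), np.float64(-9.1)), (1.67, np.float64(1.69), np.float64(5.6), np.float64(-8.1))] [(1.58, np.float64(1.608), np.float64(7.8), np.float64(-9.1)), (1.61, np.float64(1.638), np.float64(7.6), np.float64(-9.2)), (1.64, np.float64(1.669), np.float64(8.0), np.float64(-8.3)), (1.67, np.float64(1.69), np.float64(5.6), np.float64(-8.1)), (1.7, np.float64(1.694), np.float64(1.3), np.float64(-7.6)), (1.73, np.float64(1.698), np.float64(-5.4), np.float64(-9.4))]
24.8833 0.027081909756929406 -5.5895925681655525 [ 7.54418254  6.64260439 -8.56461383] -1.8300000000000005
```

View pics/s3.png

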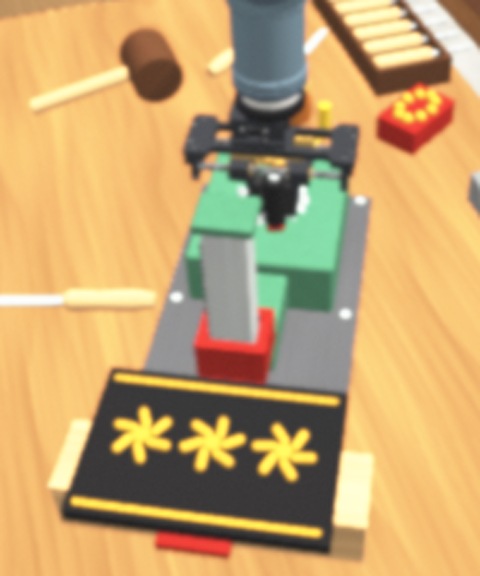

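The panel lies on the batten at crop (60–370, 430–550), and the handle load has reversed (-5.5 N) at crank about 1.69 rad. Next: relieve the push, release and retreat.

```bash
python3 - <<'E'
from h import *
b=np.load("base.npy"); a=-1.83+.02
servo_line(at(a),speed=.02); hold(.2); print(tang(read_state()["wrist_force"]-b,a))
open_gripper(); hold(.2); s=read_state(); print(s["finger_gap"],s["wrist_force"]-b)
e=s["eef_pos"]; servo_line([*e[:2],.31],speed=.12)
move_joints([-1.269,.536,-.004,1.538,.003,1.067,-.071]); hold(.5)
s=read_state(); print(s["clock"],s["wrist_force"])
t=snap("top","t4",(130,140,530,360),2)
from numpy import load
o=load("top0.npz")["image"].astype(int)
for r in((125,220,190,320),(205,155,238,192)): print(np.abs(t["image"][r[1]:r[3],r[0]:r[2]].astype(int)-o[r[1]:r[3],r[0]:r[2]]).mean())
E
```

```text
-1.3085113683835061
0.08834281815134319 [ 0.78595256 -0.16297379  0.10695911]
30.9333 [ 0.53892497  0.21692551 -0.0065899 ]
1.4463076923076923
1.4114114114114114
```

View pics/t4.png

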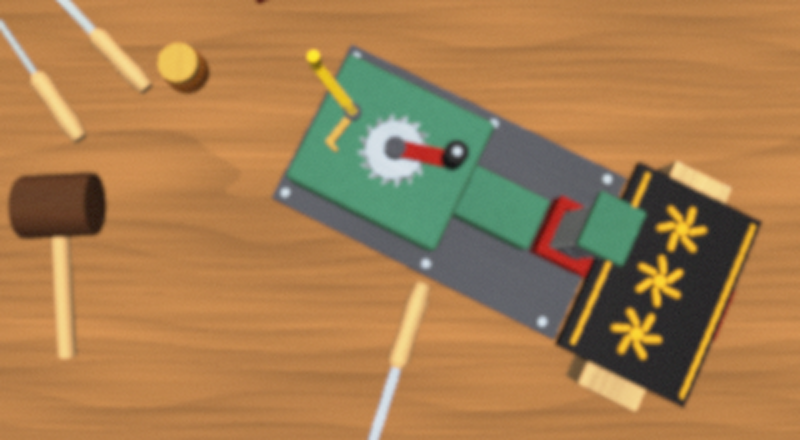

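The lever is over, the pawl nose (332,148) is clear of the wheel edge (360), the crank points right at (457,152), and the panel is down on the batten. The jar and mallet have not moved.

```bash
python3 -c "
from cell import *
print(sign_off())"
```

```text
the job is handed in; nothing more can be done
None
```

The job is handed in, verdict not shown: the panel rests on the batten at a crank angle of about 1.69 rad, the pawl is out, the crank is let go, the jar and mallet are unmoved, and the clock read about 31 s of the 72 s allowed.

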